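# Set a bearing block on the magnetic plate and switch the magnet on

### The arm

A 6-joint arm with a two-finger parallel gripper is mounted at the origin on the work surface. World frame = base frame: x ahead of the robot, y to its left, z up, the work surface at z = 0. Lengths are in m, angles in rad, forces in N, time in s.
With the tool pointing down it reaches from about 0.425 to 0.95 m from the base axis. Payload 3.5 kg.
Tool frame: the origin (TCP) lies at the very end of the fingers, on their centre line; the grasp point (between the pads) lies 19 mm behind it; z points along the fingers, y is the line along which they close (so a half turn about z gives the same grasp; the last joint's range is limited). The gripper opens to 85 mm and grips with 20 to 120 N. Pads are 22 mm wide; open, the fingers measure 114 mm over their backs; the gripper's body (76 mm by 85 mm) begins 54 mm behind the grasp point. The pads swing forward as they close: fully open they stand 13 mm farther back than shut.
Start: joints at [1.081, 0.286, 1.577, -0, 1.279, -0.15], TCP at [0.225, 0.636, 0.231] pointing down, gripper open.
Joint ranges: [-2.77, 2.77], [-0.9, 2.22], [0.21, 2.48], [-1.53, 4.67], [0.24, 2.81], [-2.84, 2.84]. Speed limits (rad/s): [2.79, 2.79, 3.14, 3.14, 3.14, 3.14].

### API

Orientations are given as a unit quaternion [x, y, z, w].
In Python, from plant import ctrl gives the robot as it stands.
- The arm moves only by the tool carry_out, never from a script. Its argument "deltas" is one flat list of numbers, 6 for each row, row after row: the shift along the tool's x, y, z in m, then the turn, a rotation vector about the tool's x, y, z in rad. A call has 1 to 5 rows; each row is the pose to reach, as a shift and turn from the pose commanded when the call began, along the tool's axes at that moment; what a row does not reach only later rows make up. A row lasts 1/8 s, in which the tool goes at most 62.5 mm and 10.7 degrees, less where a joint would pass 70% of its speed; a pose out of reach is approached as far as the arm can. A call with a gripper value outside its range is refused whole. "grip" is the opening in per cent of the stroke, from 0 (shut) to 100 (fully open), set as the call begins (left out, the last holds). The fingers move at their own pace and stop on an object; "grip_force" is the grip in N (left out, the last holds). Time passes only in rows, so rows that repeat a pose let the fingers close. It gives the time, the measured TCP pose, the force, the opening and the grip force at its end, in the units of the state.
- ctrl.get_state(): the state, without advancing time (a new reading comes with each control period).
- ctrl.read_camera(name): name is "side" or "top"; returns (picture, depth): 420x560x3 uint8, red, green, blue; 420x560 float32, m along the optical axis (not along the pixel's ray), 0 where there is no reading.
- ctrl.camera_model(name): a dict with "intrinsics" (3x3 intrinsics, pixels), "extrinsics" (4x4, takes a point from world to camera coordinates). Camera axes: x right, y down, z forward; pixel columns grow to the right and rows downward; lengths in m; the calibration is good to about 2 mm. A picture is of the moment at which its call begins. camera_model takes no time and is no camera call.
- ctrl.sign_off(): hands the job in; it is judged then, once.
Trained networks look in the newest picture that a camera, given by its name, has taken for a name from the list of things; names that differ only in an ending like _2 or _b are one class to them, and where a whole thing is asked for, a point or a joint stands for the part that bears it (a point fixed in the world has none). Each returns a list of dicts, best first, with "score" (0 to 1); they miss things now and then, are a little off and sometimes report something else, mostly with a low value. They report only what shows in the picture. A call takes as long as a camera call. They do not tell look-alikes from the thing itself.
- ctrl.find_in(camera, query): "uv" ([column, row] in pixels, amid what is visible of it).
The state is a dict: "time": time; "qpos": joint angles; "dq": joint speeds; "joint_efforts": joint torques, N m; "eef_pos": TCP position; "tcp_rot": TCP orientation; "contact_force": force on the tool from outside, world axes, zero at the start; "wrist_torque": the same for the moment, N m; "opening": opening from 0.0 (shut) to 1.0 (fully open); "finger_force": force on a finger pad.
Only numpy, scipy, OpenCV 4.12 (cv2) and the standard library are available. Lean on these libraries where they do the work, as an engineer would, in place of code of your own. Each camera call takes 0.05 s, during which the arm holds its last target. There are 200 camera calls.

### The job

Take the steel bearing block out of its cradle and set it upright in the channel of the magnetic plate, with its foot up against the low stop at the channel's far end; the cradle leaves only its sides free and the channel only its ends, so put it down on the way and take it again the other way round. Then flip the switch box's guard cover up until it stays open by itself, and press the raised end of the rocker switch beneath fully down. Leave the block in place, the guard up and the other things on the bench where they are.

Things in the scene. Friction and masses are not known exactly. Their poses are not given: they have to be found in the camera images.
- block_c (a point): Centre of the loose steel bearing block (0.7 kg), 31 mm above its underside. x: its length, y: width, z: up. Foot 80 (x) x 44 (y) x 12 mm; on it the hub, 60 (x) x 44 (y), flat-sided to 52 mm, round crown to 62 mm. Sides flush, foot 10 mm beyond the hub at each end; ends alike; a dark bore shows on both sides. Grip across the sides (44 mm) or across the hub's ends (60 mm, above the foot).
- cradle: Fixed bare steel cradle holding the block at the start, block length along cradle x. Origin: centre of its underside. Base 98 (x) x 56 (y) x 6 mm; at each x end a wall 6 mm thick, up to 68 mm above the bench, 86 mm apart inside: too near the hub's ends for fingers. Open on both y sides and on top.
- seat (a point): Where point block_c lies when the block is home in the channel on the magnetic plate, 81 mm above the bench. x: along the channel to the stop, z up. Two dark rails, 12 mm thick, 60 mm high above the plate, x -55 to +40 mm from here, inner faces at y +-26 mm; open at -x and on top. Stop bar, 10 mm high, 12 mm thick, its face at x = +40 mm. No magnetic pull is felt.
- apron (a point): On the top of the fixed grey magnetic plate (240 x by 130 y, 50 mm high), 120 mm before the seat (-x) in line with the channel: middle of the plate's bare flat part, on the robot's side of the channel; room to put the block down before sliding it into the channel. The plate's edges lie 55 mm to -x and 185 mm to +x of here. Axes as the seat.
- swbox: Fixed grey switch box, 170 (x) x 130 (y) x 70 mm high, origin at the centre of its underside; the hinge side of the guard is its +x side (away from the robot, plus or minus the yaw). The rocker sits at the middle of its top under the guard.
- guard_hinge (a point): On the hinge axis of the guard, at its middle: 80 mm above the bench, 50 mm to +x of the box's middle. The axis runs along the box's y. The guard is a bare steel cover open below, 100 mm long, 76 mm wide, reaching from 8 mm below to 40 mm above the hinge axis when shut.
- guard_tab (a point): Centre of the guard's lifting tab, a tongue on its front (robot side): 34 mm long, 14 mm wide (along the hinge axis), 18 mm high. Shut, it lies 117 mm to -x of and 28 mm above the hinge axis, 38 mm over the box's top; it moves on a 120 mm circle about the axis. Gripped across its 14 mm width from above, it can turn between the fingers as the guard swings.
- guard (a joint): Opening angle of the guard in rad: 0 shut, 1.8 at its open stop. Light (0.16 kg) with an easy hinge: it falls shut when let go below about 1.1 rad and falls on to the open stop, where it stays, when let go beyond about 1.35.
- rocker_pad (a point): Middle of the grey press field on top of the raised end (robot side) of the black rocker, 28 mm to -x of the box's middle and about 98 mm above the bench; it goes down about 11 mm when pressed home. The rocker is 80 (x) x 40 (y) mm, its pivot at the middle of the box; the frame around it is 78 mm above the bench.
- rocker (a joint): Rocker angle in rad: 0 off (robot-side end raised), 0.40 fully on. It takes about 3 N at the press field and stays where it is left.
- hammer: Hammer lying on the bench beyond the work (bystander), about 260 mm long.
- markerpot: Dark pot with markers, 68 mm across and 75 mm high, markers to 140 mm (bystander). Origin at the centre of its underside.
- tape: Black tape measure, 70 x 36 x 62 mm, standing on the bench beyond the work (bystander). Origin at the centre of its underside.
Not all that is in view belongs to the job. Leave any brown or yellow look-alike of the part that bears block_c alone. Leave any blue or orange look-alike of the swbox alone.

How it is judged:
By the outcome, as a careful person would: the job done as asked, in the order asked, and still so for the second after the job is handed in, with the robot touching nothing.
It also fails if it takes over 72 s, if anything falls off the work surface, if the arm or the gripper's body presses on something with over 40 N, if the wrist force passes 120 N, or if a joint passes its speed limit or range.

## Working session

There is one attempt and no reset: what is moved stays moved. The work goes in short steps, Python scripts to look and compute and a tool call to move; the robot and the scene stay as the last step left them, time stands still between calls to the robot, and variables do not carry over. Pictures are saved under pics/ and viewed, at most 10 in all, crops included, and the job is handed in when it is done.

Besides the shell and the picture viewer there is one more tool, called after "Request:" as a command line: name --argument value ..., lists and objects as JSON in quotes. carry_out: Moves the arm, as the interface text tells. Its arguments: {"type":"object","properties":{"deltas":{"type":"array"},"grip":{"type":"number"},"grip_force":{"type":"number"}},"required":["deltas"]}

```bash
mkdir -p pics
cat > h.py <<'E'
import numpy as np, cv2
from plant import ctrl
from scipy.spatial.transform import Rotation as R
def snap(n):
    p,d=ctrl.read_camera(n); return p,d
def cloud(n,d):
    m=ctrl.camera_model(n);K=np.array(m["intrinsics"]);E=np.array(m["extrinsics"])
    v,u=np.mgrid[:d.shape[0],:d.shape[1]]
    c=np.stack([(u-K[0,2])/K[0,0]*d,(v-K[1,2])/K[1,1]*d,d],-1)
    w=(c-E[:3,3])@E[:3,:3]; w[d==0]=np.nan
    return w
def save(n,p): cv2.imwrite(n,p[:,:,::-1])
E
python3 - <<'E'
from h import *
for n in("top","side"):
    p,d=snap(n); np.savez(n+"0.npz",p=p,d=d); save(f"pics/{n}0.png",p); w=cloud(n,d)
    m=ctrl.camera_model(n);E=np.array(m["extrinsics"]);print(n,-E[:3,:3].T@E[:3,3],E[2,:3])
    for q in["block_c","cradle","swbox","guard_tab","guard_hinge","seat","apron","rocker_pad","hammer","markerpot","tape"]:
        print(n,q,[(np.round(r["uv"]).astype(int).tolist(),round(r["score"],2),np.round(w[int(r["uv"][1]),int(r["uv"][0])],3).tolist()) for r in ctrl.find_in(n,q)[:4]])
s=ctrl.get_state();print(s["time"],s["eef_pos"],s["tcp_rot"])
print(R.from_quat(s["tcp_rot"]).as_matrix().round(3))
E
```

```text
top [0.4093492  0.06712543 1.08554281] [ 0.13764343 -0.02614117 -0.99013682]
top block_c [([373, 279], 0.94, [0.374, -0.207, 0.051]), ([450, 234], 0.74, [0.487, -0.414, 0.055]), ([406, 223], 0.68, [0.515, -0.296, 0.066]), ([174, 223], 0.65, [0.523, 0.287, 0.123])]
top cradle [([396, 218], 0.65, [0.539, -0.29, 0.006])]
top swbox [([88, 249], 0.83, [0.466, 0.493, 0.117]), ([179, 317], 0.81, [0.301, 0.275, 0.118]), ([174, 221], 0.7, [0.531, 0.288, 0.12]), ([167, 220], 0.42, [0.533, 0.307, 0.122])]
top guard_tab [([177, 322], 0.8, [0.292, 0.281, 0.124]), ([169, 221], 0.76, [0.531, 0.303, 0.118]), ([74, 250], 0.7, [0.464, 0.525, 0.119])]
top guard_hinge [([80, 254], 0.9, [0.457, 0.512, 0.123]), ([173, 320], 0.76, [0.294, 0.289, 0.119]), ([318, 148], 0.73, [0.736, -0.084, 0.024]), ([169, 222], 0.68, [0.526, 0.303, 0.118])]
top seat [([297, 227], 0.87, [0.513, -0.013, 0.05])]
top apron [([301, 223], 0.77, [0.526, -0.024, 0.053])]
top rocker_pad []
top hammer [([319, 151], 0.65, [0.728, -0.084, 0.022])]
top markerpot [([368, 146], 0.82, [0.722, -0.207, 0.072])]
top tape [([206, 147], 0.98, [
[... 721 characters left out ...]
.244, 0.116]), ([234, 174], 0.61, [0.505, 0.284, 0.116])]
side seat [([292, 234], 0.68, [0.51, -0.049, 0.05])]
side apron [([290, 233], 0.77, [0.51, -0.034, 0.049]), ([236, 188], 0.6, [0.502, 0.267, 0.074])]
side rocker_pad [([298, 184], 0.17, [0.725, 0.216, 0.046])]
side hammer [([355, 229], 0.77, [0.731, -0.093, 0.016])]
side markerpot [([385, 241], 0.7, [0.707, -0.242, 0.06])]
side tape [([298, 186], 0.93, [0.732, 0.225, 0.033]), ([384, 239], 0.46, [0.708, -0.235, 0.067]), ([356, 227], 0.2, [0.735, -0.088, 0.02])]
1.2 [0.22489857 0.63639025 0.23130555] [ 1.69062699e-01  9.85605298e-01 -2.91132477e-05 -2.31073981e-05]
[[-0.943  0.333 -0.   ]
 [ 0.333  0.943 -0.   ]
 [ 0.    -0.    -1.   ]]
```

Run:
```python
from h import *
a=np.load("top0.npz")["p"]; save("pics/t1.png",cv2.resize(a[100:370,20:500],(800,450),interpolation=cv2.INTER_CUBIC))
a=np.load("side0.npz")["p"]; save("pics/s1.png",cv2.resize(a[130:370,140:440],(750,600),interpolation=cv2.INTER_CUBIC))
```

```text
(no output)
```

View pics/t1.png

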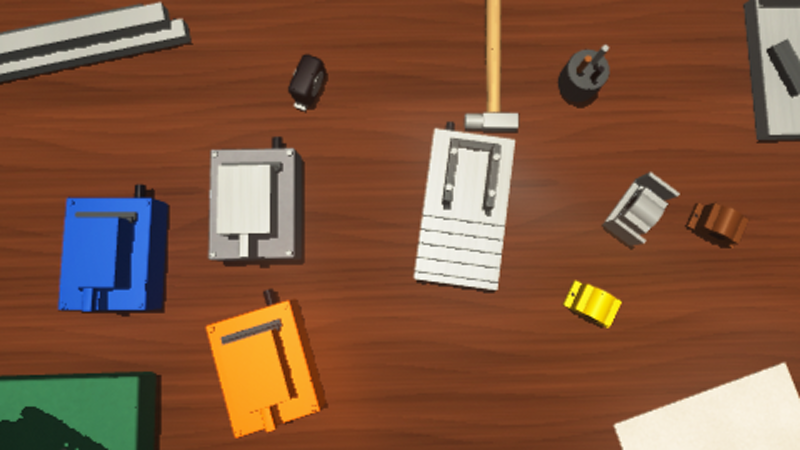

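View pics/s1.png

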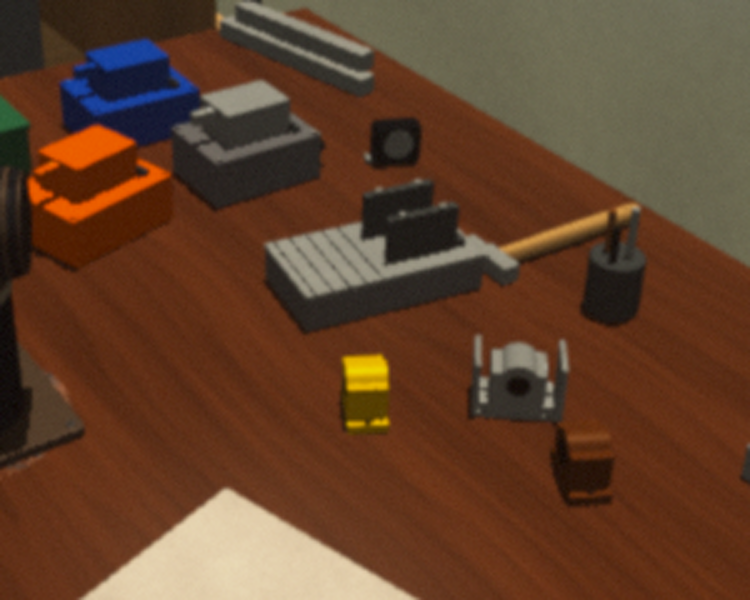

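Run:
```python
from h import *
def rect(P,l):
    r=cv2.minAreaRect((P[:,:2]*1000).astype(np.float32)); print(l,len(P),"c",np.round(r[0],1),"sz",np.round(r[1],1),"ang",round(r[2],1),"med",np.round(np.median(P,0)*1000,1)); return r
for n in("top","side"):
    z=np.load(n+"0.npz");p=z["p"].astype(int);w=cloud(n,z["d"]);x,y,h=w[...,0],w[...,1],w[...,2]
    sat=p.max(-1)-p.min(-1); grey=sat<45
    def box(cx,cy,rx,ry,z0,z1,g=True): 
        m=(abs(x-cx)<rx)&(abs(y-cy)<ry)&(h>z0)&(h<z1)
        if g:m&=grey
        # keep largest comp
        k,lab,st,_=cv2.connectedComponentsWithStats(m.astype(np.uint8)); 
        return w[m],w[lab==1+np.argmax(st[1:,4])] if k>1 else w[m]
    print("==",n)
    for l,a in dict(plate=(.53,-.02,.16,.1,.044,.056),rails=(.57,-.02,.13,.1,.1,.116),boxtop=(.52,.27,.13,.1,.064,.076),guardtop=(.53,.28,.11,.1,.114,.126),tab=(.43,.28,.06,.06,.095,.125),cradleall=(.52,-.3,.1,.1,.012,.09),walls=(.52,-.3,.1,.1,.0645,.074),foot=(.52,-.3,.1,.1,.012,.024)).items():
        A,B=box(*a); rect(A,l); rect(B,"  largest")
    A,_=box(.52,-.3,.1,.1,.03,.09); np.save(n+"_cr.npy",A)
```

```text
== top
plate 3916 c [519.9 -21.3] sz [129.8 240. ] ang 80.7 med [501.8 -19.1  50.1]
  largest 3916 c [519.9 -21.3] sz [129.8 240. ] ang 80.7 med [501.8 -19.1  50.1]
rails 383 c [566.7 -28.8] sz [76.  94.9] ang 80.6 med [565.4 -48.9 110.1]
  largest 197 c [561.  -60.2] sz [12.2 94. ] ang 80.5 med [560.9 -59.8 110. ]
boxtop 1675 c [533.5 305.7] sz [128.2 170.3] ang 89.9 med [520.3 284.3  70. ]
  largest 1673 c [533.5 305.7] sz [128.2 170.3] ang 89.9 med [520.3 284.3  70. ]
guardtop 1393 c [516.4 307.7] sz [ 77.3 134.2] ang 89.8 med [529.4 307.1 119.9]
  largest 1393 c [516.4 307.7] sz [ 77.3 134.2] ang 89.8 med [529.4 307.1 119.9]
tab 210 c [469.6 304.9] sz [70.2 40.7] ang 89.5 med [483.2 304.5 117.3]
  largest 210 c [469.6 304.9] sz [70.2 40.7] ang 89.5 med [483.2 304.5 117.3]
cradleall 890 c [ 490.4 -329.2] sz [124.9 100.3] ang 50.9 med [ 508.  -300.1   58.1]
  largest 873 c [ 512.2 -302.3] sz [ 55.7 100.3] ang 50.9 med [ 509.5 -299.5   58.4]
walls 250 c [ 512.1 -302.6] sz [55.1 98.7] ang 51.0 med [ 509.4 -304.3   67.9]
  largest 140 c [ 509.  -304.1] sz [44.  27.2] ang 47.8 med [ 50
[... 749 characters left out ...]
 [517.3 305.7] sz [ 85.2 141.8] ang 87.8 med [526.6 302.2 118.3]
tab 135 c [467.7 301.3] sz [43.6 74.9] ang 1.3 med [481.2 300.9 110.8]
  largest 135 c [467.7 301.3] sz [43.6 74.9] ang 1.3 med [481.2 300.9 110.8]
cradleall 795 c [ 509.9 -305.1] sz [63.8 98.6] ang 53.5 med [ 501.6 -314.9   47.6]
  largest 689 c [ 506.2 -302.2] sz [57.7 87.5] ang 51.0 med [ 496.7 -311.7   47.6]
walls 108 c [ 511.3 -303.8] sz [57.2 97.4] ang 52.3 med [ 504.6 -302.8   66.4]
  largest 60 c [ 508.8 -306.3] sz [49.  21.2] ang 43.1 med [ 507.4 -305.3   66. ]
foot 175 c [ 506.9 -306.6] sz [60.5 96.6] ang 56.2 med [ 496.  -317.2   17.3]
  largest 155 c [ 504.2 -305.3] sz [50.3 86.8] ang 51.0 med [ 493.3 -313.7   17.2]
```

```bash
cat >> h.py <<'E'
def rot(yaw,tilt=0):  # tool y at world angle yaw (deg), pointing down
    a=np.radians(yaw); y=np.array([np.cos(a),np.sin(a),0]); z=np.array([0,0,-1.]); return R.from_matrix(np.stack([np.cross(y,z),y,z],1))
def plan(wps,start=None):  # wps: (x,y,z,yaw); prints final row & rows needed for each call
    if start is None:
        s=ctrl.get_state(); p=np.array(s["eef_pos"]); r=R.from_quat(s["tcp_rot"])
    else: p=np.array(start[:3]); r=rot(start[3])
    for q in wps:
        t=rot(q[3]); d=np.round(r.inv().apply(np.array(q[:3])-p),4); v=np.round((r.inv()*t).as_rotvec(),3)
        print(q,"row",d.tolist(),v.tolist(),"rows>=",round(max(np.linalg.norm(d)/.0625,np.degrees(np.linalg.norm(v))/10.7),1))
        p=p+r.apply(d); r=r*R.from_rotvec(v)
E
python3 - <<'E'
from h import *
plan([(.40,.38,.23,51),(.51,.10,.22,51),(.512,-.19,.20,51),(.512,-.302,.15,51),(.512,-.302,.022,51)])
# block position along cradle x from hub top points
c=np.array([.5122,-.3024]);u=np.array([np.cos(np.radians(-39)),np.sin(np.radians(-39))]);v=np.array([-u[1],u[0]])
for n in("top","side"):
    A=np.load(n+"_cr.npy"); a=(A[:,:2]-c)@u*1e3; b=(A[:,:2]-c)@v*1e3
    m=(abs(a)<38)&(A[:,2]>.045); print(n,np.percentile(a[m],[1,50,99]).round(1),np.percentile(b[m],[1,50,99]).round(1),A[m,2].max())
    k=A[:,2]>.067; k&=abs(a)<20; print("crown",a[k].mean(),k.sum())
z=np.load("top0.npz");w=cloud("top",z["d"]);m=(w[...,0]>.45)&(w[...,0]<.478)&(abs(w[...,1]-.306)<.03)&(w[...,2]>.1);P=w[m];print("tab",np.percentile(P,[2,50,98],axis=0).round(4))
E
```

```text
(0.4, 0.38, 0.23, 51) row [-0.2505, -0.1834, 0.0013] [-0.0, -0.0, 0.341] rows>= 5.0
(0.51, 0.1, 0.22, 51) row [-0.2617, -0.1483, 0.01] [-0.0, -0.0, -0.0] rows>= 4.8
(0.512, -0.19, 0.2, 51) row [-0.1841, -0.2241, 0.02] [-0.0, -0.0, -0.0] rows>= 4.7
(0.512, -0.302, 0.15, 51) row [-0.0705, -0.0871, 0.05] [-0.0, -0.0, -0.0] rows>= 2.0
(0.512, -0.302, 0.022, 51) row [-0.0, 0.0001, 0.128] [-0.0, -0.0, -0.0] rows>= 2.0
top [-31.7  -6.1  27.6] [-25.1  -2.1  18.8] 0.07397626067246782
crown -2.1024975643371144 79
side [-30.7  -2.2  28.1] [-30.1 -13.4  19.1] 0.06953611788349795
crown 0.1556662563883559 15
tab [[0.4515 0.3004 0.1038]
 [0.4637 0.3049 0.1162]
 [0.4778 0.3126 0.1198]]
```

Request:
carry_out --deltas '[-0.25,-0.183,0,0,0,0.341,-0.25,-0.183,0,0,0,0.341,-0.25,-0.183,0,0,0,0.341,-0.25,-0.183,0,0,0,0.341,-0.25,-0.183,0,0,0,0.341]' --grip 100 --grip_force 60

```text
time: 1.82
eef_pos: [0.4006, 0.3788, 0.2317]
tcp_rot: [0.334, 0.943, 0.0, 0.0]
contact_force: [-0.0, 0.4, 0.8]
opening: 0.999
finger_force: 0.0
```

Request:
carry_out --deltas '[-0.262,-0.148,0.01,0,0,0,-0.262,-0.148,0.01,0,0,0,-0.262,-0.148,0.01,0,0,0,-0.262,-0.148,0.01,0,0,0,-0.262,-0.148,0.01,0,0,0]'

```text
time: 2.45
eef_pos: [0.5107, 0.0983, 0.2217]
tcp_rot: [0.334, 0.942, 0.0, 0.001]
contact_force: [0.8, 0.1, 0.8]
opening: 1.0
finger_force: 0.0
```

Request:
carry_out --deltas '[-0.184,-0.224,0.02,0,0,0,-0.184,-0.224,0.02,0,0,0,-0.184,-0.224,0.02,0,0,0,-0.184,-0.224,0.02,0,0,0,-0.184,-0.224,0.02,0,0,0]'

```text
time: 3.08
eef_pos: [0.5118, -0.192, 0.2014]
tcp_rot: [0.335, 0.942, -0.0, 0.0]
contact_force: [0.1, 0.7, 0.2]
opening: 1.0
finger_force: 0.0
```

Request:
carry_out --deltas '[-0.07,-0.087,0.05,0,0,0,-0.07,-0.087,0.05,0,0,0,-0.07,-0.087,0.05,0,0,0,-0.07,-0.087,0.05,0,0,0]'

```text
time: 3.58
eef_pos: [0.5117, -0.3006, 0.1514]
tcp_rot: [0.334, 0.943, 0.0, -0.0]
contact_force: [-0.1, 0.3, 0.2]
opening: 1.003
finger_force: 0.0
```

Run:
```python
from h import *
s=ctrl.get_state();print(s["time"],s["eef_pos"],s["contact_force"])
plan([(.509,-.303,.022,51)])
p,d=snap("side");save("pics/s2.png",cv2.resize(p[200:350,260:440],(720,600),interpolation=cv2.INTER_CUBIC))
```

```text
3.575 [ 0.51172258 -0.30063222  0.15142925] [-0.13590775  0.34729681  0.23174712]
(0.509, -0.303, 0.022, 51) row [0.0006, -0.0036, 0.1294] [0.0, -0.0, -0.001] rows>= 2.1
```

View pics/s2.png

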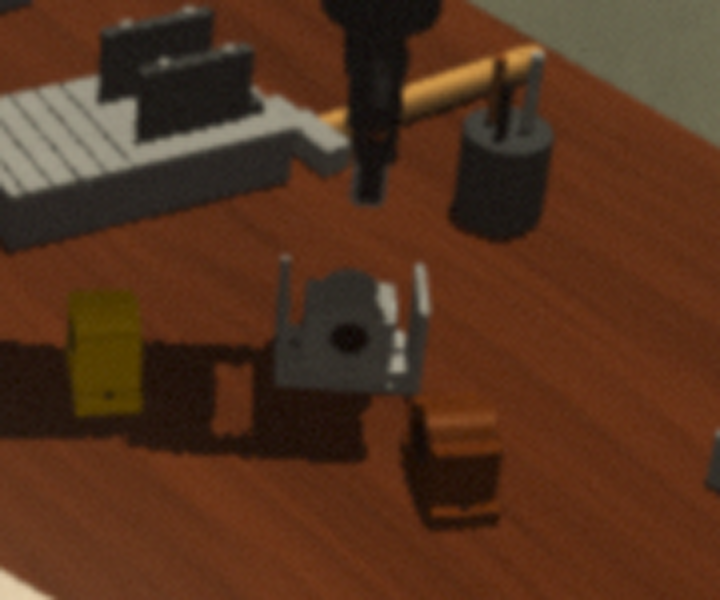

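The steel block (bore at side px (347,284)) sits in its grey cradle below the gripper. The look-alikes are yellow at (282,290) and brown at (372,316). The steel one fits the description.

Request:
carry_out --deltas '[0.001,-0.004,0.06,0,0,0,0.001,-0.004,0.1,0,0,0,0.001,-0.004,0.13,0,0,0,0.001,-0.004,0.13,0,0,0]'

```text
time: 4.12
eef_pos: [0.5075, -0.3007, 0.0198]
tcp_rot: [0.333, 0.943, 0.001, -0.002]
contact_force: [0.3, 1.0, -0.5]
opening: 1.002
finger_force: 0.0
```

Request:
carry_out --deltas '[0,0,0,0,0,0,0,0,0,0,0,0,0,0,0,0,0,0,0,0,0,0,0,0,0,0,0,0,0,0]' --grip 30 --grip_force 60

```text
time: 4.75
eef_pos: [0.51, -0.3043, 0.0238]
tcp_rot: [0.334, 0.943, -0.0, 0.002]
contact_force: [0.1, 2.0, 7.1]
opening: 0.506
finger_force: 63.3
```

Request:
carry_out --deltas '[0,0,-0.05,0,0,0,0,0,-0.1,0,0,0,0,0,-0.13,0,0,0,0,0,-0.13,0,0,0]'

```text
time: 5.25
eef_pos: [0.5092, -0.3041, 0.1532]
tcp_rot: [0.334, 0.943, -0.001, 0.002]
contact_force: [0.2, 0.4, -6.8]
opening: 0.509
finger_force: 65.6
```

Run:
```python
from h import *
s=ctrl.get_state();print(s["time"],s["eef_pos"],s["contact_force"],s["opening"])
plan([(.45,-.13,.15,70),(.456,-.011,.15,80.7),(.456,-.011,.069,80.7)])
```

```text
5.25 [ 0.50915803 -0.30414795  0.15318772] [ 0.23997425  0.35807699 -6.80310865] 0.5094695447499563
(0.45, -0.13, 0.15, 70) row [0.1556, 0.0981, 0.0025] [-0.001, 0.004, -0.332] rows>= 2.9
(0.456, -0.011, 0.15, 80.7) row [0.035, 0.1139, -0.0001] [-0.0, 0.0, -0.186] rows>= 1.9
(0.456, -0.011, 0.069, 80.7) row [0.0001, -0.0, 0.081] [-0.0, 0.0, -0.0] rows>= 1.3
```

Request:
carry_out --deltas '[0.04,0.025,0,0,0,-0.08,0.08,0.05,0,0,0,-0.17,0.12,0.075,0,0,0,-0.25,0.156,0.098,0.002,0,0,-0.332,0.156,0.098,0.002,0,0,-0.332]'

```text
time: 5.88
eef_pos: [0.4452, -0.1253, 0.1449]
tcp_rot: [0.172, 0.985, 0.002, -0.004]
contact_force: [0.4, -0.7, -6.5]
opening: 0.51
finger_force: 65.2
```

Request:
carry_out --deltas '[0.012,0.04,0,0,0,-0.07,0.024,0.08,0,0,0,-0.13,0.035,0.114,0,0,0,-0.186,0.035,0.114,0,0,0,-0.186,0.035,0.114,0,0,0,-0.186]'

```text
time: 6.5
eef_pos: [0.4544, -0.0105, 0.1479]
tcp_rot: [0.082, 0.997, -0.0, -0.001]
contact_force: [-0.2, -1.6, -6.2]
opening: 0.509
finger_force: 65.6
```

Run:
```python
from h import *
s=ctrl.get_state();print(s["time"],s["eef_pos"],s["contact_force"],s["opening"])
plan([(.456,-.011,.069,80.7)])
```

```text
6.5 [ 0.45437839 -0.01045523  0.14790784] [-0.19370605 -1.60273325 -6.15845297] 0.5085273446341353
(0.456, -0.011, 0.069, 80.7) row [-0.0019, -0.0002, 0.0789] [-0.001, -0.002, -0.001] rows>= 1.3
```

Request:
carry_out --deltas '[0,0,0.03,0,0,0,0,0,0.06,0,0,0,0,0,0.076,0,0,0,0,0,0.076,0,0,0]'

```text
time: 7.0
eef_pos: [0.4543, -0.0105, 0.0722]
tcp_rot: [0.082, 0.997, 0.0, -0.001]
contact_force: [-0.4, -0.1, -6.2]
opening: 0.509
finger_force: 65.8
```

Request:
carry_out --deltas '[0,0,0.003,0,0,0,0,0,0.004,0,0,0,0,0,0.004,0,0,0]'

```text
time: 7.38
eef_pos: [0.4556, -0.0101, 0.0701]
tcp_rot: [0.081, 0.997, -0.0, 0.001]
contact_force: [-0.1, 0.1, -6.1]
opening: 0.512
finger_force: 65.8
```

Request:
carry_out --deltas '[0,0,0.001,0,0,0,0,0,0.002,0,0,0,0,0,0.002,0,0,0]'

```text
time: 7.75
eef_pos: [0.4559, -0.0102, 0.0697]
tcp_rot: [0.081, 0.997, -0.0, 0.0]
contact_force: [-3.1, 0.4, 8.4]
opening: 0.506
finger_force: 67.4
```

Touching down. I'll release, then lift straight up and look.

Request:
carry_out --deltas '[0,0,0,0,0,0,0,0,0,0,0,0,0,0,0,0,0,0,0,0,0,0,0,0]' --grip 100

```text
time: 8.25
eef_pos: [0.455, -0.01, 0.0673]
tcp_rot: [0.081, 0.997, -0.0, 0.0]
contact_force: [1.0, -0.5, -0.4]
opening: 1.0
finger_force: 0.0
```

Request:
carry_out --deltas '[0,0,-0.05,0,0,0,0,0,-0.1,0,0,0,0,0,-0.13,0,0,0,0.01,0.1,-0.13,0,0,0.4,0.01,0.16,-0.13,0,0,0.8]'

```text
time: 8.88
eef_pos: [0.4659, 0.0957, 0.1982]
tcp_rot: [0.241, 0.97, 0.0, 0.001]
contact_force: [0.7, 0.6, 0.9]
opening: 1.004
finger_force: 0.0
```

Run:
```python
from h import *
s=ctrl.get_state();print(s["time"],s["eef_pos"],s["contact_force"],s["opening"])
p,d=snap("top");w=cloud("top",d);np.savez("top1.npz",p=p,d=d)
save("pics/t2.png",cv2.resize(p[150:300,220:370],(600,600),interpolation=cv2.INTER_CUBIC))
x,y,h=w[...,0],w[...,1],w[...,2]
for l,a,b in(("crown",.085,.118),("foot",.057,.068),("all",.056,.118)):
    m=(abs(x-.45)<.048)&(abs(y+.011)<.06)&(h>a)&(h<b)
    k,lab,st,_=cv2.connectedComponentsWithStats(m.astype(np.uint8));P=w[lab==1+np.argmax(st[1:,4])] if l!="foot" else w[m]
    r=cv2.minAreaRect((P[:,:2]*1000).astype(np.float32));print(l,len(P),r)
```

```text
8.875 [0.46585596 0.0957125  0.19822712] [0.74953417 0.5873768  0.92425947] 1.003914100887292
crown 448 ((456.79364013671875, -11.769725799560547), (44.31422805786133, 60.20712661743164), 80.54700469970703)
foot 118 ((456.7278747558594, -11.820871353149414), (43.960670471191406, 80.11679077148438), 80.66452026367188)
all 575 ((456.75714111328125, -11.761226654052734), (44.31559371948242, 80.05744934082031), 80.49859619140625)
```

View pics/t2.png

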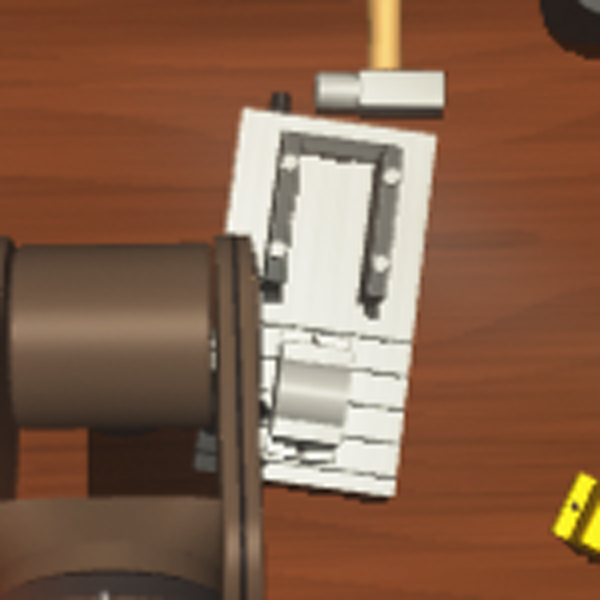

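Run:
```python
from h import *
plan([(.4568,-.0118,.17,-9.4),(.4568,-.0118,.064,-9.4)])
```

```text
(0.4568, -0.0118, 0.17, -9.4) row [-0.0454, -0.1039, 0.0274] [0.004, -0.004, 1.246] rows>= 6.7
(0.4568, -0.0118, 0.064, -9.4) row [0.0001, -0.0, 0.106] [0.0, 0.0, -0.0] rows>= 1.7
```

Request:
carry_out --deltas '[-0.045,-0.104,0.02,0,0,1.246,-0.045,-0.104,0.02,0,0,1.246,-0.045,-0.104,0.02,0,0,1.246,-0.045,-0.104,0.02,0,0,1.246,-0.045,-0.104,0.02,0,0,1.246]'

```text
time: 9.55
eef_pos: [0.4571, -0.0183, 0.1771]
tcp_rot: [0.653, 0.757, -0.0, -0.0]
contact_force: [0.6, -0.5, 0.6]
opening: 1.001
finger_force: 0.0
```

Request:
carry_out --deltas '[0,0,0,0,0,0.3,0,0,0,0,0,0.3,0,0,0,0,0,0.3]'

```text
time: 9.93
eef_pos: [0.4572, -0.0181, 0.1772]
tcp_rot: [0.757, 0.654, -0.0, -0.0]
contact_force: [0.8, -0.6, 0.6]
opening: 1.003
finger_force: 0.0
```

Run:
```python
from h import *
print(ctrl.get_state()["time"])
plan([(.4568,-.0118,.064,-9.4)])
```

```text
9.925
(0.4568, -0.0118, 0.064, -9.4) row [0.0061, -0.0012, 0.1132] [-0.0, -0.0, 0.019] rows>= 1.8
```

Request:
carry_out --deltas '[0.006,-0.001,0.03,0,0,0.019,0.006,-0.001,0.06,0,0,0.019,0.006,-0.001,0.09,0,0,0.019,0.006,-0.001,0.113,0,0,0.019,0.006,-0.001,0.113,0,0,0.019]'

```text
time: 10.55
eef_pos: [0.4554, -0.0115, 0.0625]
tcp_rot: [0.763, 0.647, -0.001, -0.002]
contact_force: [0.1, 0.2, 0.3]
opening: 1.002
finger_force: 0.0
```

Request:
carry_out --deltas '[0,0,0,0,0,0,0,0,0,0,0,0,0,0,0,0,0,0,0,0,0,0,0,0]' --grip 50 --grip_force 60

```text
time: 11.05
eef_pos: [0.4583, -0.0123, 0.066]
tcp_rot: [0.763, 0.646, 0.001, 0.001]
contact_force: [-0.5, -0.1, 6.8]
opening: 0.695
finger_force: 69.0
```

Request:
carry_out --deltas '[0,0,-0.002,0,0,0,0,0,-0.003,0,0,0,0,0,-0.003,0,0,0]'

```text
time: 11.42
eef_pos: [0.4558, -0.0116, 0.0662]
tcp_rot: [0.763, 0.646, -0.001, -0.001]
contact_force: [0.2, 0.4, -6.3]
opening: 0.691
finger_force: 67.9
```

Run:
```python
from h import *
s=ctrl.get_state();print(s["time"],s["eef_pos"],s["contact_force"],s["opening"])
plan([(.5735,-.0310,s["eef_pos"][2],-9.4)])
p,d=snap("side");save("pics/s3.png",cv2.resize(p[180:300,220:380],(800,600),interpolation=cv2.INTER_CUBIC))
```

```text
11.425 [ 0.45583716 -0.01160816  0.06617986] [ 0.15342834  0.35940196 -6.26362616] 0.6910507840062525
(0.5735, -0.031, np.float64(0.06617985750795079), -9.4) row [0.0003, 0.1192, -0.0003] [-0.003, -0.0, -0.001] rows>= 1.9
```

View pics/s3.png

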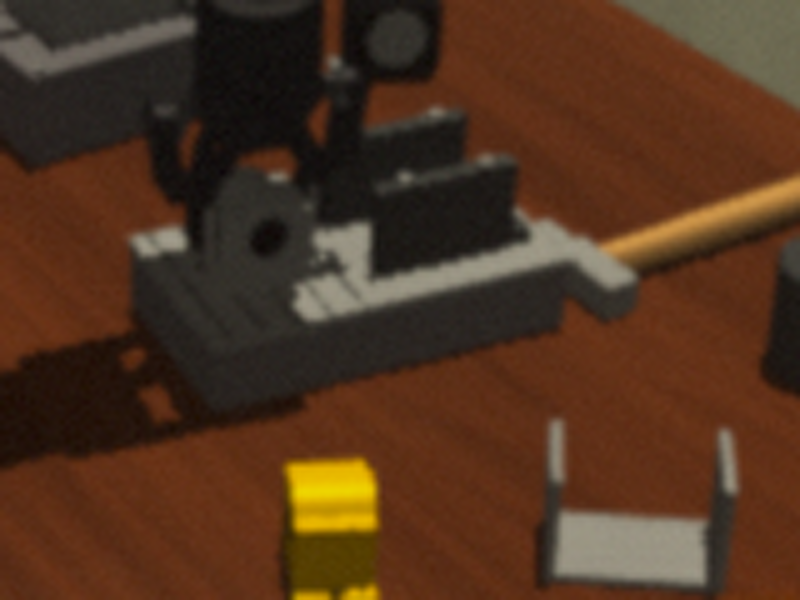

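The block is held across its hub ends, upright and clear of the plate, in line with the rails. I'll slide it in.

Request:
carry_out --deltas '[0,0.03,0,0,0,0,0,0.06,0,0,0,0,0,0.085,0,0,0,0,0,0.105,0,0,0,0,0,0.112,0,0,0,0]'

```text
time: 12.1
eef_pos: [0.568, -0.0305, 0.0667]
tcp_rot: [0.763, 0.646, -0.0, -0.0]
contact_force: [-0.8, -0.1, -6.2]
opening: 0.694
finger_force: 67.9
```

Request:
carry_out --deltas '[0,0.001,0,0,0,0,0,0.002,0,0,0,0,0,0.004,0,0,0,0,0,0.004,0,0,0,0]'

```text
time: 12.6
eef_pos: [0.5715, -0.031, 0.0675]
tcp_rot: [0.763, 0.646, 0.0, 0.0]
contact_force: [0.6, 0.2, -5.3]
opening: 0.692
finger_force: 67.9
```

Lower it onto the plate, then nudge it to the stop.

Request:
carry_out --deltas '[0,0,0.001,0,0,0,0,0,0.002,0,0,0,0,0,0.002,0,0,0]'

```text
time: 12.98
eef_pos: [0.5715, -0.0311, 0.0659]
tcp_rot: [0.763, 0.646, -0.0, -0.0]
contact_force: [-2.0, 1.0, -0.9]
opening: 0.693
finger_force: 68.3
```

Request:
carry_out --deltas '[0,0.001,0,0,0,0,0,0.002,0,0,0,0,0,0.003,0,0,0,0,0,0.003,0,0,0,0]'

```text
time: 13.48
eef_pos: [0.5745, -0.0315, 0.0659]
tcp_rot: [0.763, 0.646, -0.0, -0.0]
contact_force: [-4.6, 1.5, 4.3]
opening: 0.692
finger_force: 69.3
```

Request:
carry_out --deltas '[0,0.001,0,0,0,0,0,0.002,0,0,0,0,0,0.002,0,0,0,0]'

```text
time: 13.85
eef_pos: [0.5746, -0.0316, 0.0659]
tcp_rot: [0.763, 0.647, -0.002, -0.002]
contact_force: [-12.5, 1.5, 10.0]
opening: 0.694
finger_force: 70.0
```

Request:
carry_out --deltas '[0,-0.001,0,0,0,0,0,-0.001,0,0,0,0,0,-0.001,0,0,0,0,0,-0.001,0,0,0,0]' --grip 100

```text
time: 14.35
eef_pos: [0.576, -0.0319, 0.0655]
tcp_rot: [0.763, 0.646, 0.0, 0.0]
contact_force: [0.4, 0.5, 0.1]
opening: 0.995
finger_force: 0.0
```

Request:
carry_out --deltas '[0,0,-0.05,0,0,0,0,0,-0.1,0,0,0,0,0,-0.14,0,0,0,-0.06,-0.03,-0.14,0,0,-0.2,-0.12,-0.06,-0.14,0,0,-0.4]'

```text
time: 14.98
eef_pos: [0.5079, -0.126, 0.2066]
tcp_rot: [0.638, 0.77, 0.0, 0.001]
contact_force: [0.0, -0.2, -0.5]
opening: 1.0
finger_force: 0.0
```

Request:
carry_out --deltas '[0.06,0,0,0,0,-0.2,-0.12,-0.02,0,0,0,-0.4,-0.18,-0.03,0,0,0,-0.6,-0.2,-0.04,0,0,0,-0.8,-0.2,-0.04,0,0,0,-0.9]'

```text
time: 15.6
eef_pos: [0.5046, -0.3068, 0.2057]
tcp_rot: [0.24, 0.971, -0.0, 0.001]
contact_force: [0.6, 0.8, 0.7]
opening: 0.997
finger_force: 0.0
```

Run:
```python
from h import *
s=ctrl.get_state();print(s["time"],s["eef_pos"],R.from_quat(s["tcp_rot"]).as_matrix()[:,1],s["contact_force"],s["opening"])
p,d=snap("top");w=cloud("top",d)
x,y,h=w[...,0],w[...,1],w[...,2]
u=np.array([np.cos(np.radians(-9.35)),np.sin(np.radians(-9.35))]);v=np.array([-u[1],u[0]]);c=np.array([.5742,-.0302])
q=(w[...,:2]-c);a=q@u*1e3;b=q@v*1e3
for l,z0,z1 in(("foot",.057,.068),("crown",.09,.118)):
    m=(abs(a)<60)&(abs(b)<24.5)&(h>z0)&(h<z1);print(l,m.sum(),np.percentile(a[m],[1,50,99]).round(1) if m.any() else 0,np.percentile(b[m],[1,50,99]).round(1) if m.any() else 0,h[m].max())
save("pics/t3.png",cv2.resize(p[100:300,100:370],(800,592),interpolation=cv2.INTER_CUBIC))
plan([(.4635,.306,.17,90),(.4635,.306,.096,90)])
```

```text
15.6 [ 0.50463596 -0.30678063  0.20572396] [ 4.65816518e-01  8.84881330e-01 -5.94063208e-05] [0.5967673  0.76129406 0.74303786] 0.9965345542832273
foot 170 [-40.1  38.7  51.3] [-23.6   0.4  22.7] 0.06749889060142747
crown 428 [-30.2  -3.3  28.5] [-22.6  -1.   20.6] 0.11629691877996037
(0.4635, 0.306, 0.17, 90) row [0.3239, 0.5309, 0.0314] [-0.007, 0.003, -0.483] rows>= 10.0
(0.4635, 0.306, 0.096, 90) row [0.0, -0.0, 0.074] [0.0, 0.0, 0.0] rows>= 1.2
```

View pics/t3.png

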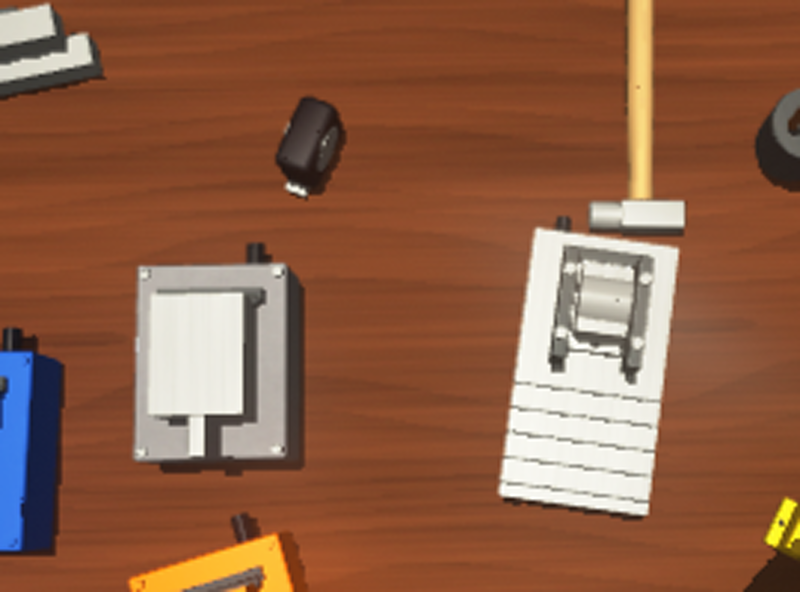

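The block (crop (605,305)) is home between the rails, against the stop. The grey box is at (215,360) with its tab at (198,435); next is the guard.

Request:
carry_out --deltas '[0.16,0.265,0.01,0,0,-0.24,0.16,0.265,0.01,0,0,-0.24,0.16,0.265,0.01,0,0,-0.24,0.16,0.265,0.01,0,0,-0.24,0.16,0.265,0.01,0,0,-0.24]' --grip 45

```text
time: 16.27
eef_pos: [0.4882, 0.006, 0.1957]
tcp_rot: [0.126, 0.992, 0.0, 0.001]
contact_force: [1.1, -0.1, -0.4]
opening: 0.446
finger_force: 0.0
```

Run:
```python
from h import *
plan([(.4635,.306,.18,90)])
```

```text
(0.4635, 0.306, 0.18, 90) row [0.0986, 0.2844, 0.0156] [0.0, 0.001, -0.252] rows>= 4.8
```

Request:
carry_out --deltas '[0.097,0.282,0.015,0,0,-0.252,0.097,0.282,0.015,0,0,-0.252,0.097,0.282,0.015,0,0,-0.252,0.097,0.282,0.015,0,0,-0.252,0.097,0.282,0.015,0,0,-0.252]'

```text
time: 16.9
eef_pos: [0.464, 0.3039, 0.1805]
tcp_rot: [-0.001, 1.0, 0.0, 0.0]
contact_force: [0.3, 0.2, 0.5]
opening: 0.448
finger_force: 0.0
```

Request:
carry_out --deltas '[0,0,0,0,0,0,0,0,0,0,0,0]'

```text
time: 17.15
eef_pos: [0.4644, 0.3013, 0.1803]
tcp_rot: [-0.001, 1.0, -0.0, -0.0]
contact_force: [0.9, 0.7, 0.0]
opening: 0.451
finger_force: 0.0
```

Run:
```python
from h import *
print(ctrl.get_state()["time"])
plan([(.4635,.306,.095,90)])
```

```text
17.15
(0.4635, 0.306, 0.095, 90) row [0.0009, 0.0048, 0.0853] [-0.0, -0.0, 0.001] rows>= 1.4
```

Request:
carry_out --deltas '[0.001,0.004,0.04,0,0,0,0.001,0.004,0.07,0,0,0,0.001,0.004,0.085,0,0,0,0.001,0.004,0.085,0,0,0,0.001,0.004,0.085,0,0,0]'

```text
time: 17.77
eef_pos: [0.4647, 0.3054, 0.097]
tcp_rot: [-0.0, 1.0, 0.0, 0.001]
contact_force: [0.1, 0.6, 0.3]
opening: 0.45
finger_force: 0.0
```

Request:
carry_out --deltas '[0,0,0,0,0,0,0,0,0,0,0,0,0,0,0,0,0,0,0,0,0,0,0,0]' --grip 5 --grip_force 30

```text
time: 18.27
eef_pos: [0.4646, 0.3092, 0.0974]
tcp_rot: [0.0, 1.0, 0.004, 0.002]
contact_force: [0.4, 9.9, -0.7]
opening: 0.159
finger_force: 34.7
```

Run:
```python
from h import *
s=ctrl.get_state();print(s["time"],s["eef_pos"],s["contact_force"],s["opening"])
for t in np.arange(.2,1.6,.2).tolist()+[1.5]:
    f=lambda t:np.array([-117*np.cos(t)+28*np.sin(t),117*np.sin(t)+28*np.cos(t)])
    dd=f(t)-f(0); print(round(t,1),"tool x %.4f z %.4f"%(-dd[0]/1e3,-dd[1]/1e3))
```

```text
18.275 [0.46456669 0.30917179 0.09742582] [ 0.3662022   9.90284868 -0.67882007] 0.1594849904780817
0.2 tool x -0.0079 z -0.0227
0.4 tool x -0.0201 z -0.0434
0.6 tool x -0.0362 z -0.0612
0.8 tool x -0.0556 z -0.0754
1.0 tool x -0.0773 z -0.0856
1.2 tool x -0.1007 z -0.0912
1.4 tool x -0.1247 z -0.0921
1.5 tool x -0.1367 z -0.0907
```

Request:
carry_out --deltas '[0,0.003,0,0,0,0,-0.003,0.003,-0.011,0,0,0,-0.008,0.003,-0.023,0,0,0,-0.014,0.003,-0.033,0,0,0,-0.02,0.003,-0.043,0,0,0]'

```text
time: 18.9
eef_pos: [0.4832, 0.3092, 0.1381]
tcp_rot: [0.0, 1.0, 0.001, -0.0]
contact_force: [3.1, 5.3, -7.2]
opening: 0.156
finger_force: 33.2
```

Request:
carry_out --deltas '[-0.008,0.002,-0.009,0,0,0,-0.016,0.002,-0.018,0,0,0,-0.026,0.002,-0.025,0,0,0,-0.036,0.002,-0.032,0,0,0,-0.046,0.002,-0.037,0,0,0]'

```text
time: 19.52
eef_pos: [0.5295, 0.3093, 0.176]
tcp_rot: [-0.0, 1.0, -0.001, -0.001]
contact_force: [-3.0, -4.5, -1.8]
opening: 0.157
finger_force: 33.9
```

Run:
```python
from h import *
s=ctrl.get_state();print(s["time"],s["eef_pos"],s["contact_force"],s["wrist_torque"],s["opening"])
p,d=snap("side");save("pics/s4.png",cv2.resize(p[90:240,150:350],(800,600),interpolation=cv2.INTER_CUBIC))
```

```text
19.525 [0.52954285 0.30929045 0.17597181] [-3.03396543 -4.47248748 -1.80251072] [-0.69878786  0.79518163 -0.01594306] 0.15679805040422373
```

View pics/s4.png

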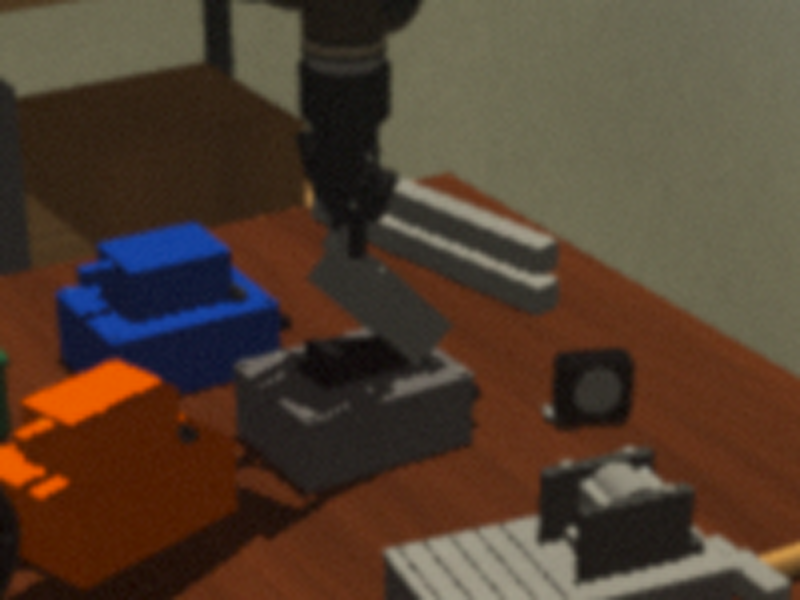

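The guard follows the gripper, at about 0.9 rad. Continuing.

Request:
carry_out --deltas '[-0.011,-0.001,-0.004,0,0,0,-0.023,-0.001,-0.008,0,0,0,-0.035,-0.001,-0.01,0,0,0,-0.047,-0.001,-0.011,0,0,0,-0.059,-0.001,-0.011,0,0,0]'

```text
time: 20.2
eef_pos: [0.5899, 0.3092, 0.188]
tcp_rot: [-0.0, 1.0, -0.0, 0.001]
contact_force: [-3.2, -4.6, 0.4]
opening: 0.158
finger_force: 35.9
```

Request:
carry_out --deltas '[-0.008,0,0.001,0,0,0,-0.016,0,0.002,0,0,0,-0.016,0,0.002,0,0,0]'

```text
time: 20.58
eef_pos: [0.6065, 0.3092, 0.186]
tcp_rot: [-0.0, 1.0, 0.0, 0.002]
contact_force: [-0.8, -4.6, 4.9]
opening: 0.155
finger_force: 37.2
```

Request:
carry_out --deltas '[0,0,0,0,0,0,0,0,0,0,0,0,0,0,0,0,0,0]' --grip 70

```text
time: 20.95
eef_pos: [0.6042, 0.3101, 0.184]
tcp_rot: [-0.001, 1.0, 0.0, 0.0]
contact_force: [0.1, -0.5, 0.2]
opening: 0.699
finger_force: 0.0
```

Request:
carry_out --deltas '[0,0,-0.03,0,0,0,0,0,-0.06,0,0,0,0.05,0,-0.06,0,0,0,0.1,0,-0.06,0,0,0,0.15,0,-0.06,0,0,0]'

```text
time: 21.58
eef_pos: [0.453, 0.3096, 0.2444]
tcp_rot: [-0.0, 1.0, 0.0, 0.0]
contact_force: [-0.6, -0.0, 1.2]
opening: 0.698
finger_force: 0.0
```

Request:
carry_out --deltas '[0.06,0,0.02,0,0,0,0.1,0,0.02,0,0,0,0.1,0,0.02,0,0,0]' --grip 0

```text
time: 21.95
eef_pos: [0.352, 0.3096, 0.224]
tcp_rot: [-0.002, 1.0, 0.0, -0.0]
contact_force: [0.8, 0.0, 0.1]
opening: 0.061
finger_force: 0.0
```

Run:
```python
from h import *
s=ctrl.get_state();print(s["time"],s["eef_pos"],s["contact_force"],s["opening"])
p,d=snap("side");w=cloud("side",d);save("pics/s5.png",cv2.resize(p[90:240,150:350],(800,600),interpolation=cv2.INTER_CUBIC))
x,y,h=w[...,0],w[...,1],w[...,2]
m=(x>.575)&(x<.7)&(abs(y-.3)<.06)&(h>.13);P=w[m];print("guard",len(P),P.min(0),P.max(0)) if len(P) else 0
m=(abs(x-.5335)<.05)&(abs(y-.306)<.03)&(h>.075)&(h<.12)
for a in range(-45,46,10):
    k=m&(abs((x-.5335)*1e3-a)<5);print(a,k.sum(),np.median(h[k]).round(4) if k.any() else 0,np.median(y[k]).round(3) if k.any() else 0)
plan([(.504,.307,.115,90)])
```

```text
21.95 [0.35200244 0.30956147 0.22400906] [0.77320919 0.02518051 0.10803537] 0.06056714691630283
guard 370 [0.58559795 0.25996507 0.13009529] [0.64842474 0.35053477 0.20434841]
-45 16 0.0767 0.304
-35 45 0.0907 0.302
-25 27 0.0941 0.298
-15 21 0.0926 0.29
-5 19 0.0901 0.291
5 24 0.089 0.295
15 20 0.085 0.289
25 21 0.0844 0.299
35 17 0.0817 0.297
45 26 0.0823 0.303
(0.504, 0.307, 0.115, 90) row [-0.1501, -0.0032, 0.1099] [0.001, 0.002, 0.002] rows>= 3.0
```

View pics/s5.png

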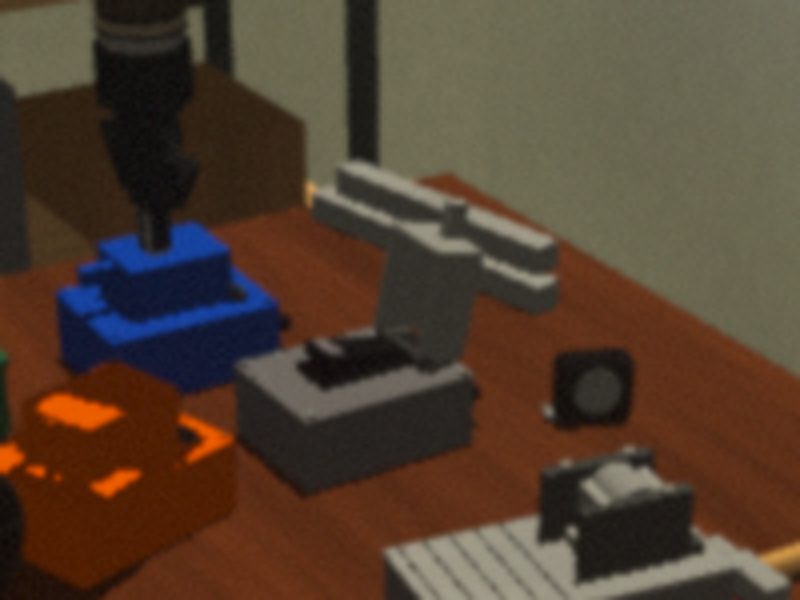

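The guard stands open at crop (430,290), and the rocker's raised end is at (320,355). Now I'll press it with the fingers closed.

Request:
carry_out --deltas '[-0.06,-0.003,0.01,0,0,0,-0.12,-0.003,0.03,0,0,0,-0.15,-0.003,0.07,0,0,0,-0.15,-0.003,0.11,0,0,0,-0.15,-0.003,0.11,0,0,0]'

```text
time: 22.62
eef_pos: [0.5034, 0.305, 0.1102]
tcp_rot: [0.0, 1.0, -0.001, -0.004]
contact_force: [0.1, -0.3, 0.8]
opening: 0.0
finger_force: 0.0
```

Request:
carry_out --deltas '[0,0,0.006,0,0,0,0,0,0.012,0,0,0,0,0,0.018,0,0,0,0,0,0.022,0,0,0]'

```text
time: 23.12
eef_pos: [0.5044, 0.3068, 0.0933]
tcp_rot: [-0.001, 1.0, 0.0, 0.0]
contact_force: [-2.6, 0.0, 3.3]
opening: -0.001
finger_force: 1.3
```

Request:
carry_out --deltas '[0,0,0.003,0,0,0,0,0,0.006,0,0,0,0,0,0.007,0,0,0,0,0,0.007,0,0,0]'

```text
time: 23.62
eef_pos: [0.5037, 0.3068, 0.0873]
tcp_rot: [-0.001, 1.0, -0.0, -0.001]
contact_force: [-7.8, -0.8, 11.4]
opening: 0.002
finger_force: 6.5
```

Request:
carry_out --deltas '[0,0,0.001,0,0,0,0,0,0.002,0,0,0,0,0,0.002,0,0,0]'

```text
time: 24.0
eef_pos: [0.5037, 0.3068, 0.087]
tcp_rot: [-0.001, 1.0, -0.0, -0.002]
contact_force: [-11.7, -2.0, 20.0]
opening: 0.001
finger_force: 10.6
```

Request:
carry_out --deltas '[0,0,-0.03,0,0,0,0,0,-0.08,0,0,0,0.05,0,-0.12,0,0,0,0.1,0,-0.13,0,0,0,0.13,0,-0.13,0,0,0]'

```text
time: 24.62
eef_pos: [0.3737, 0.3065, 0.2147]
tcp_rot: [-0.001, 1.0, 0.001, 0.002]
contact_force: [-0.0, 0.4, -0.8]
opening: 0.004
finger_force: 0.0
```

Run:
```python
from h import *
s=ctrl.get_state();print(s["time"],s["eef_pos"],s["contact_force"])
p,d=snap("side");w=cloud("side",d)
x,y,h=w[...,0],w[...,1],w[...,2]
m=(x>.575)&(x<.7)&(abs(y-.3)<.06)&(h>.13);P=w[m];print("guard",len(P),P.min(0),P.max(0))
m=(abs(x-.5335)<.05)&(abs(y-.306)<.03)&(h>.07)&(h<.12)
for a in range(-45,46,10):
    k=m&(abs((x-.5335)*1e3-a)<5);print(a,k.sum(),np.median(h[k]).round(4) if k.any() else 0)
save("pics/s6.png",cv2.resize(p[90:310,150:443],(800,600),interpolation=cv2.INTER_CUBIC))
```

```text
24.625 [0.37366963 0.3065115  0.21474442] [-0.02937257  0.36501009 -0.81844282]
guard 376 [0.58641524 0.25938664 0.13001958] [0.64864864 0.35067582 0.2053398 ]
-45 25 0.0758
-35 36 0.0803
-25 26 0.084
-15 32 0.085
-5 29 0.0861
5 36 0.088
15 31 0.0921
25 32 0.0923
35 24 0.0922
45 15 0.0792
```

View pics/s6.png

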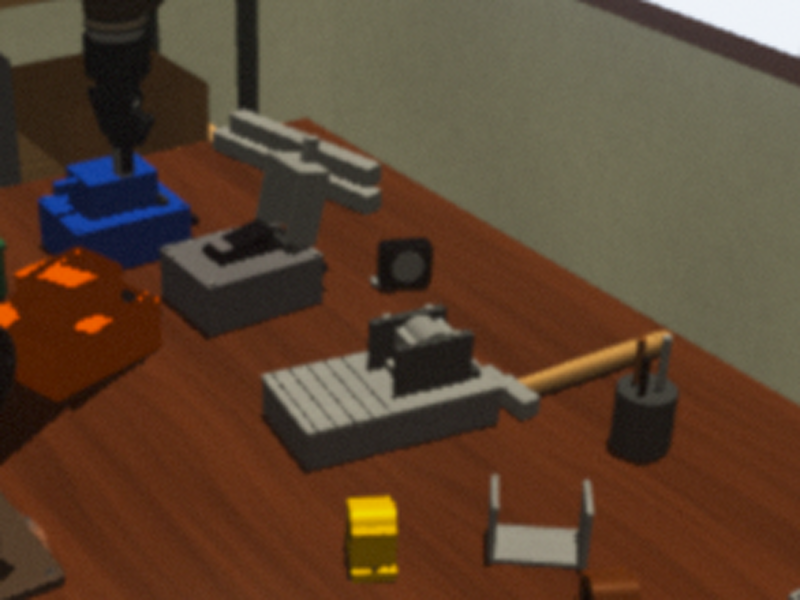

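The rocker now tilts the other way: its robot end is at 80 mm and its far end at 92 mm, mirroring the start. The guard is up (crop (300,195)), the block is home (420,345) and the bystanders are where they were, so I'm handing in.

```bash
python3 -c "
from plant import ctrl
print(ctrl.sign_off())"
```

```text
the job is handed in; nothing more can be done
None
```

I handed the job in at about 25 s on the robot's clock: the block stands upright in the channel against the stop, the guard stays open by itself, the rocker is pressed fully down, and the bystanders look unmoved in the last picture; no verdict was returned.

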